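Lay the iron belaying pin in its cradle

TASK

Pick up the dark iron belaying pin and lay it in the two brass V forks of the walnut cradle, level and about centred lengthwise, either way round. Lower it gently until it rests in both forks, and only then let go. Leave the brass belaying pin where it lies.

Things in the scene. Friction and masses are not known exactly. Their poses are not given: they have to be found in the camera images.
- iron_pin_mid (a point): Middle of the dark iron belaying pin, on its axis, 12 mm above the counter. Round bar 240 mm long, 0.6 kg, lying nearly level; it rolls if pushed. Local x: along it, handle to tip. Shaft 18 mm thick from the tip (x +120 mm) to x -27; bead 26 mm thick at x -40; then the handle, 20 to 24 mm thick, to x -120. Balances at about x -10 mm.
- brass_pin_mid (a point): Middle of the yellow brass belaying pin, same shape and size as the iron one, also lying on the counter. Leave it alone.
- cradle: Fixed walnut base 220 x 100 x 18 mm with two brass V forks. Origin: centre of its underside, on the counter; x along the line of a laid pin, z up. Forks at x -75 and +75 mm, y 0, 14 mm thick; each V opens up at 90 degrees, bottom 55 and tips 85 mm high, 60 mm wide at the top. Free for fingers between the forks. A pin lying home has its axis 68 mm above the counter.
There are look-alikes about, which are no part of the job. What is shaped like the cradle but green or turquoise is not meant. Leave any red look-alike of the part that bears iron_pin_mid alone.

How it is judged:
By the outcome, as a careful person would: the job done as asked, in the order asked, and still so for the second after the job is handed in, with the robot touching nothing.
It also fails if it takes over 48 s, if anything falls off the work surface, if the arm or the gripper's body presses on something with over 40 N, if the wrist force passes 120 N, or if a joint passes its speed limit or range.

ROBOT

A 6-joint arm with a two-finger parallel gripper is mounted at the origin on the work surface. World frame = base frame: x ahead of the robot, y to its left, z up, the work surface at z = 0. Lengths are in mm, angles in rad, forces in N, time in s.
With the tool pointing down it reaches from about 375 to 975 mm from the base axis. Payload 3.8 kg.
Tool frame: the origin (TCP) lies midway between the tips of the shut fingers; the grasp point (between the pads) lies 19 mm behind it (hold_point_z is the distance from the TCP to the grasp point, in mm); z points along the fingers, y is the line along which they close (so a half turn about z gives the same grasp; the last joint's range is limited). The gripper opens to 88 mm and grips with 3 to 60 N. Pads are 18 mm wide; open, the fingers measure 123 mm over their backs; the gripper's body (75 mm by 187 mm) begins 45 mm behind the grasp point.
Start: joints at [1.264, 0.264, 1.604, -0, 1.274, -0.037], TCP at [179.911, 650.577, 238.706] pointing down, gripper open.
Joint ranges: [-2.63, 2.63], [-0.94, 2.18], [0.31, 2.57], [-1.31, 4.45], [0, 2.66], [-2.55, 2.55]. Speed limits (rad/s): [2.57, 2.57, 3.14, 3.14, 3.14, 3.14].

INTERFACE

Orientations are given as a rotation vector (axis times angle).
In Python, from plant import * gives the robot as it stands. The module is installed in compiled form; this text tells all that it offers.
- The arm moves only by the tool play_rows, never from a script. Its argument "series" is a list that holds one entry, the list of rows, each a list of 4 numbers: the shift along the world's x, y, z in m, then the turn about the world's z in rad. In form: [[[tx, ty, tz, yaw], ...]]. A call has 1 to 5 rows; each row shifts and turns the commanded pose from where the row before left it; what a row does not reach is not made up. A row lasts 1/10 s, in which the tool goes at most 50 mm and 8.59 degrees, less where a joint would pass 70% of its speed; a pose out of reach is approached as far as the arm can. A call is refused whole if a number of a shift passes 0.05 or a number of a turn 0.15, either way. A call with a gripper value outside its range is refused whole. "fingers" is the closure, from -1 (fully open) to 1 (shut), set as the call begins (left out, the last holds). The fingers move at their own pace and stop on an object; "newtons" is the grip in N (left out, the last holds). Time passes only in rows, so rows that do not move let the fingers close. It gives the time, the measured TCP pose, the force, the opening and the grip force at its end, in the units of the state.
- sense(): the state, without advancing time (a new reading comes with each control period).
- snapshot(name): name is "scene" or "top"; returns the picture (420x560x3 uint8, red, green, blue); there is no depth.
- get_calibration(name): a dict with "vfov" (degrees; the focal length in pixels is half the picture's height over the tangent of half this angle, whatever the lens; pixels are square), "cx", "cy" (the principal point, pixels), "xyz" and "rotation" of the camera in the world. Camera axes: x right, y down, z forward; pixel columns grow to the right and rows downward; lengths in mm; the calibration is good to about 2 mm. A picture is of the moment at which its call begins. get_calibration takes no time and is no camera call.
- close_job(): hands the job in; it is judged then, once.
The state is a dict: "time": time; "joints": joint angles; "dq": joint speeds; "effort": joint torques, N m; "eef_pos": TCP position; "tcp_rot": TCP orientation; "wrist_force": force on the tool from outside, world axes, zero at the start; "ft_torque": the same for the moment, N m; "grip_width": finger opening in mm; "gripper_force": force on a finger pad.
Only numpy, scipy, OpenCV 4.12 (cv2) and the standard library are available. Lean on these libraries where they do the work, as an engineer would, in place of code of your own. Each camera call takes 0.05 s, during which the arm holds its last target. There are 200 camera calls.

## Working session

There is one attempt and no reset: what is moved stays moved. The work goes in short steps, Python scripts to look and compute and a tool call to move; the robot and the scene stay as the last step left them, time stands still between calls to the robot, and variables do not carry over. Pictures are saved under pics/ and viewed, at most 10 in all, crops included, and the job is handed in when it is done.

Besides the shell and the picture viewer there is one more tool, called after ">>>" as name(argument=value, ...), one argument or row to a line, values as JSON. play_rows: Moves the arm, as the interface text tells. Its arguments: {"type":"object","properties":{"series":{"type":"array"},"fingers":{"type":"number"},"newtons":{"type":"number"}},"required":["series"]}

```bash
mkdir -p pics; python3 - <<'E'
from plant import *
import cv2
for n in("scene","top"):
    im=snapshot(n); cv2.imwrite(f"pics/{n}0.png",im[:,:,::-1]); c=get_calibration(n); print(n,c)
s=sense(); print(s["time"],s["eef_pos"],s["tcp_rot"],s["grip_width"])
E
```

```text
scene {'vfov': 54.27593026586758, 'cx': 279.2662515176704, 'cy': 206.84144907473146, 'xyz': array([1273.55072294,  332.89960797,  639.85834402]), 'rotation': array([-1.42391625, -1.9748452 ,  0.97135721])}
top {'vfov': 54.50261284142561, 'cx': 274.93109002392043, 'cy': 207.42620813447493, 'xyz': array([ 348.72285974,   95.74653537, 1032.52859071]), 'rotation': array([-2.13331605,  2.10788201, -0.19690329])}
0.1 [179.74137917 649.98973746 237.51806124] [-4.22533269e-01 -3.11269302e+00  3.05769715e-03] 87.93296344707981
```

View pics/scene0.png

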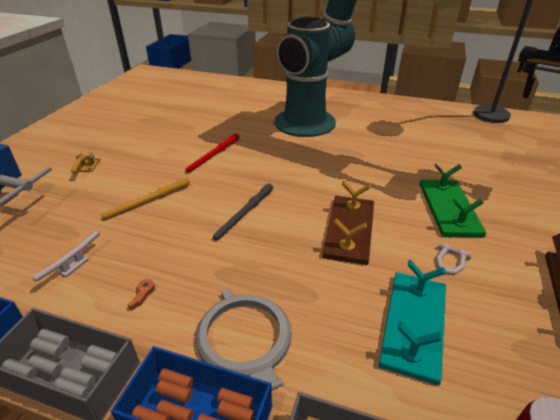

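View pics/top0.png

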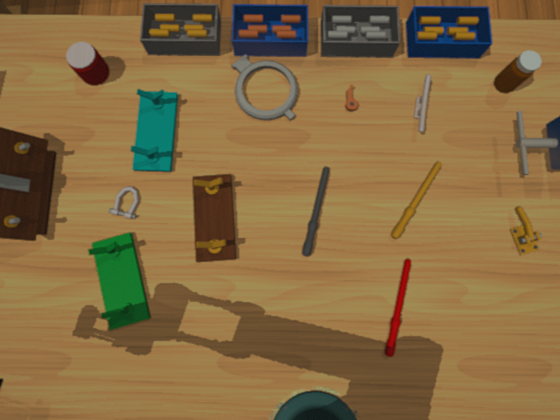

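The top view shows these candidates:
- **Pins:** dark iron (316,211), brass (417,200), red (399,307).
- **Cradles:** walnut (214,218), green (121,280), turquoise (155,131), and a brown stand (20,185) that has a different shape.

I choose the iron pin at (316,211), with its handle end at (307,250), and the walnut cradle at (214,218). In the scene view these are at (245,212) and (350,228).

```bash
cat > h.py <<'E'
from plant import *
import cv2, numpy as np
from scipy.spatial.transform import Rotation as R
def ray(n,uv):
    c=get_calibration(n); f=210/np.tan(np.radians(c["vfov"]/2))
    return np.array(c["xyz"]), R.from_rotvec(c["rotation"]).apply([(uv[0]-c["cx"])/f,(uv[1]-c["cy"])/f,1])
def plane(n,uv,z):
    o,d=ray(n,uv); return (o+d*(z-o[2])/d[2])[:2]
def proj(n,p):
    c=get_calibration(n); f=210/np.tan(np.radians(c["vfov"]/2))
    q=R.from_rotvec(c["rotation"]).inv().apply(np.array(p)-c["xyz"]); return q[:2]/q[2]*f+[c["cx"],c["cy"]]
def blob(mask,box):
    m=np.zeros_like(mask); x0,y0,x1,y1=box; m[y0:y1,x0:x1]=mask[y0:y1,x0:x1]
    k,l,st,_=cv2.connectedComponentsWithStats(m.astype(np.uint8)); i=1+np.argmax(st[1:,4]); return l==i
def axis_ends(n,m,z):
    p=np.array([plane(n,(u,v),z) for v,u in np.argwhere(m)]); c=p.mean(0)
    d=np.linalg.svd(p-c,full_matrices=False)[2][0]; t=(p-c)@d
    lo,hi=t.min(),t.max(); mid=c+d*(lo+hi)/2
    return mid,d,hi-lo
E
python3 - <<'E'
from h import *
for n,pb,cb in(("top",(290,150,345,268),(180,160,250,275)),("scene",(205,175,285,245),(315,170,385,270))):
    im=cv2.imread(f"pics/{n}0.png"); hsv=cv2.cvtColor(im,cv2.COLOR_BGR2HSV); h,s,v=cv2.split(hsv)
    pm=blob((s<90)&(v<125),pb); mid,d,L=axis_ends(n,pm,12); print(n,"pin",mid,d,L,np.degrees(np.arctan2(d[1],d[0])),pm.sum())
    if n=="top":
        cm=blob((h<15)&(s>70)&(v<110),cb).astype(np.uint8)
        hull=cv2.convexHull(cv2.findContours(cm,0,1)[0][0])
        cs=cv2.findContours(cm,0,1)[0]; hull=cv2.convexHull(np.vstack(cs))
        w=np.array([plane(n,p[0],18) for p in hull],np.float32); r=cv2.minAreaRect(w); print("cradle",r, cm.sum()); print(cv2.boxPoints(r))
    bm=blob(((h>12)&(h<32)&(s>150)),cb)
    vis=im.copy(); vis[pm]=(255,0,255)
    if n=="top": vis[cm>0]=(255,255,0)
    cv2.imwrite(f"pics/{n}v.png",cv2.resize(vis[150:280,170:360] if n=="top" else vis[160:280,190:400],None,fx=3,fy=3))
top=cv2.imread("pics/top0.png")[150:280,170:360]; sc=cv2.imread("pics/scene0.png")[160:280,190:400]
a=cv2.resize(top,(570,390)); b=cv2.resize(cv2.imread("pics/topv.png"),(285,195))
cv2.imwrite("pics/crop1.png",a)
E
```

```text
top pin [538.18199368  -4.02714429] [-0.97270629  0.23203983] 235.38933495753668 166.58280522995736 597
cradle ((517.1781005859375, 254.9261474609375), (217.0785675048828, 99.32282257080078), 5.091562747955322) 2681
[[404.65973 294.759  ]
 [413.47443 195.8281 ]
 [629.6965  215.09329]
 [620.8818  314.0242 ]]
scene pin [538.59113603  -3.593432  ] [ 0.97810402 -0.20811662] 249.0884408462204 -12.012004341330707 501
```

View pics/crop1.png

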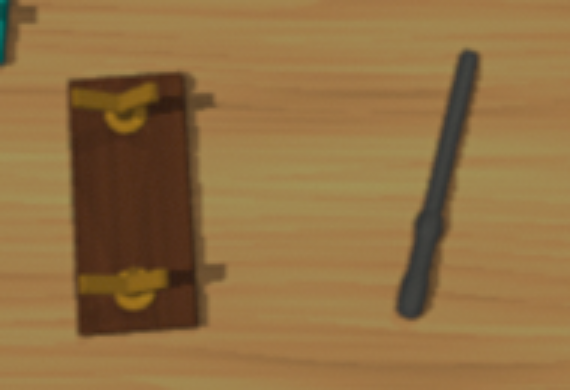

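View pics/topv.png

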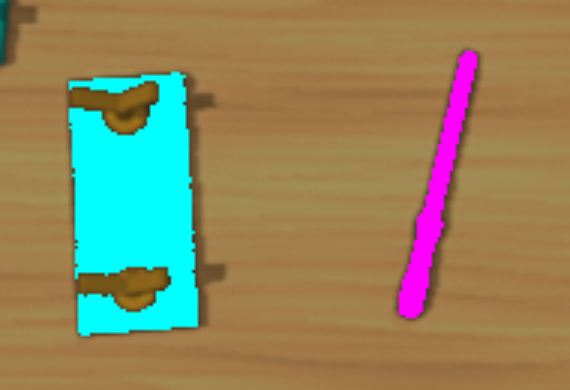

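The crop confirms the choice: a dark grey pin with its handle towards the robot, and a walnut base with two brass forks. Pin middle is at about (538,-4), axis at -12.9°. The cradle is at (517,255), at +5.1°. I'll go above the pin's balance point at (528,-2).

>>> play_rows(
  series=[
    [[0.022,-0.041,0,0.045],[0.022,-0.041,0,0],[0.022,-0.041,0,0],[0.022,-0.041,0,0],[0.022,-0.041,0,0]],
  ],
  fingers=-1,
  newtons=40,
)

```text
time: 0.6
eef_pos: [290.2, 443.6, 238.1]
tcp_rot: [-0.351, -3.122, 0.001]
wrist_force: [0.8, -0.6, 0.7]
grip_width: 88.5
gripper_force: 0.0
```

>>> play_rows(
  series=[
    [[0.022,-0.041,0,0],[0.022,-0.041,0,0],[0.022,-0.041,0,0],[0.022,-0.041,0,0],[0.022,-0.041,0,0]],
  ],
)

```text
time: 1.1
eef_pos: [400.1, 238.7, 238.4]
tcp_rot: [-0.352, -3.122, 0.0]
wrist_force: [-0.2, 0.6, -0.3]
grip_width: 88.2
gripper_force: 0.0
```

>>> play_rows(
  series=[
    [[0.022,-0.041,0,0],[0.022,-0.041,-0.02,0],[0.022,-0.041,-0.02,0],[0.022,-0.041,-0.02,0],[0.022,-0.041,-0.02,0]],
  ],
)

```text
time: 1.6
eef_pos: [509.1, 35.8, 158.9]
tcp_rot: [0.353, 3.122, 0.0]
wrist_force: [0.2, 0.9, 0.3]
grip_width: 88.1
gripper_force: 0.0
```

>>> play_rows(
  series=[
    [[0.01,-0.019,-0.02,0],[0.009,-0.0186,-0.02,0],[0,0,-0.03,0],[0,0,0,0]],
  ],
)

```text
time: 2.0
eef_pos: [523.9, -0.5, 85.3]
tcp_rot: [-0.354, -3.112, 0.001]
wrist_force: [-0.4, -0.2, -0.4]
grip_width: 88.3
gripper_force: 0.0
```

```bash
python3 - <<'E'
from h import *
a=snapshot("scene")[:,:,::-1]; b=snapshot("top")[:,:,::-1]
A=cv2.resize(a[100:260,180:330],None,fx=2.6,fy=2.6); B=cv2.resize(b[130:290,240:390],None,fx=2.6,fy=2.6)
cv2.imwrite("pics/pre.png",np.hstack([A,B])); print(sense()["eef_pos"])
E
```

```text
[5.26740119e+02 1.75434125e-01 8.90744721e+01]
```

View pics/pre.png

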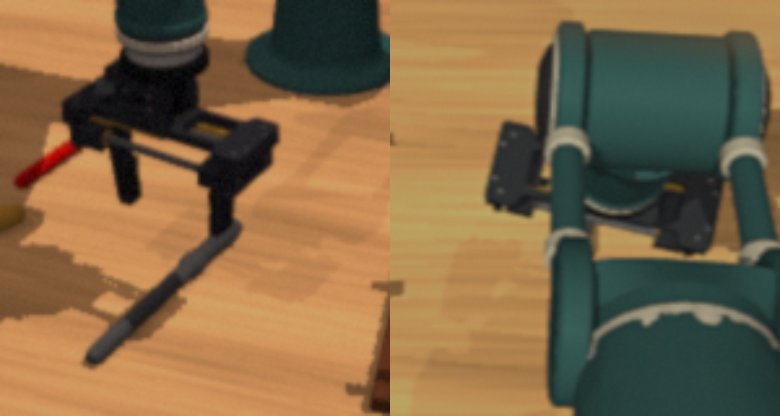

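The open fingers straddle the iron pin with nothing else near: in the left panel they are at (127,190) and (222,220), and the bead is at about (190,265). Lowering.

>>> play_rows(
  series=[
    [[0.0015,-0.002,-0.035,0],[0,0,-0.03,0],[0,0,-0.014,0],[0,0,0,0]],
  ],
)

```text
time: 2.5
eef_pos: [528.1, -1.4, 10.0]
tcp_rot: [-0.351, -3.119, 0.0]
wrist_force: [0.2, -0.2, -0.9]
grip_width: 88.1
gripper_force: 0.0
```

>>> play_rows(
  series=[
    [[0,0,-0.005,0],[0,0,0,0]],
  ],
)

```text
time: 2.7
eef_pos: [530.5, -1.8, 7.0]
tcp_rot: [0.352, 3.12, 0.0]
wrist_force: [0.5, -0.8, 1.2]
grip_width: 87.9
gripper_force: 0.0
```

>>> play_rows(
  series=[
    [[0,0,0,0],[0,0,0,0],[0,0,0,0],[0,0,0,0],[0,0,0,0]],
  ],
  fingers=1,
  newtons=40,
)

```text
time: 3.2
eef_pos: [529.4, -2.0, 5.9]
tcp_rot: [0.352, 3.122, 0.0]
wrist_force: [-0.6, 0.7, -0.3]
grip_width: 50.1
gripper_force: 0.0
```

>>> play_rows(
  series=[
    [[0,0,0,0],[0,0,0,0],[0,0,0,0],[0,0,0,0],[0,0,0,0]],
  ],
)

```text
time: 3.7
eef_pos: [529.2, -1.9, 5.7]
tcp_rot: [-0.352, -3.122, -0.0]
wrist_force: [0.1, -0.5, 0.3]
grip_width: 17.0
gripper_force: 40.0
```

>>> play_rows(
  series=[
    [[0,0,0.01,0],[0,0,0.03,0],[0,0,0.04,0],[0,0,0.04,0],[0,0,0.03,0]],
  ],
)

```text
time: 4.2
eef_pos: [529.1, -1.9, 157.8]
tcp_rot: [0.352, 3.121, 0.0]
wrist_force: [1.0, -0.5, -5.4]
grip_width: 16.7
gripper_force: 40.0
```

>>> play_rows(
  series=[
    [[0,0,0,0],[0,0,0,0],[0,0,0,0]],
  ],
)

```text
time: 4.5
eef_pos: [526.9, -1.8, 152.8]
tcp_rot: [-0.352, -3.117, 0.0]
wrist_force: [1.1, -0.3, -6.2]
grip_width: 16.9
gripper_force: 40.0
```

```bash
python3 - <<'E'
from h import *
a=snapshot("scene")[:,:,::-1]; s=sense(); print(s["eef_pos"],s["wrist_force"],s["ft_torque"],s["grip_width"],s["gripper_force"])
cv2.imwrite("pics/lift_full.png",a); cv2.imwrite("pics/lift.png",cv2.resize(a[50:250,150:350],None,fx=3,fy=3))
e=s["eef_pos"]; d=np.array([.975,-.223,0])
for t in(-111,129): print(proj("scene",np.array(e)+[0,0,6]+d*t))
E
```

```text
[526.86432237  -1.80501383 152.57771351] [ 4.80036228e-03 -1.01554896e-01 -6.50275426e+00] [ 0.02009198 -0.03493478 -0.0386522 ] 16.748986224480245 39.98572111129761
[270.08439814 136.24545476]
[208.26911407 183.16069833]
```

View pics/lift.png

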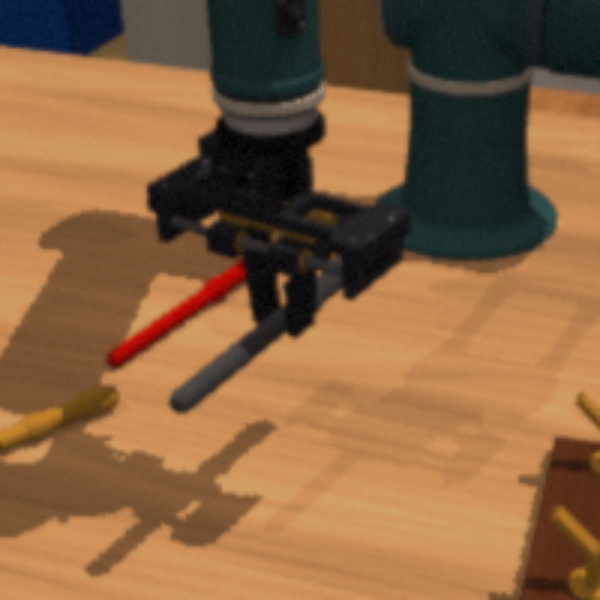

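The pin is held level. Its tip at about (209,184) in the full scene view matches the prediction (208,183). Moving over the cradle, turning +0.315 rad on the way.

>>> play_rows(
  series=[
    [[-0.002,0.02,0,0.03],[-0.003,0.04,0,0.05],[-0.003,0.04,0,0.05],[-0.003,0.04,0,0.05],[-0.003,0.04,0,0.05]],
  ],
)

```text
time: 5.05
eef_pos: [513.4, 179.0, 153.0]
tcp_rot: [0.011, -3.137, 0.002]
wrist_force: [0.7, -0.4, -5.4]
grip_width: 16.8
gripper_force: 40.0
```

>>> play_rows(
  series=[
    [[-0.003,0.04,0,0.05],[-0.002,0.026,0,0.035],[0,0.01,0,0],[0,0,0,0],[0,0,0,0]],
  ],
)

```text
time: 5.55
eef_pos: [509.5, 252.9, 154.2]
tcp_rot: [0.141, -3.136, 0.003]
wrist_force: [0.1, -1.6, -5.1]
grip_width: 16.9
gripper_force: 40.0
```

>>> play_rows(
  series=[
    [[0,0,-0.02,0],[0,0,-0.02,0],[0,0,0,0],[0,0,0,0]],
  ],
)

```text
time: 5.95
eef_pos: [510.0, 252.6, 115.2]
tcp_rot: [0.139, -3.137, 0.002]
wrist_force: [-0.6, 0.7, -5.7]
grip_width: 16.9
gripper_force: 40.0
```

```bash
python3 - <<'E'
from h import *
a=snapshot("scene")[:,:,::-1]; b=snapshot("top")[:,:,::-1]; s=sense(); e=np.array(s["eef_pos"]); print(e,s["tcp_rot"],s["wrist_force"])
cv2.imwrite("pics/pl_s.png",a);cv2.imwrite("pics/pl_t.png",b)
A=cv2.resize(a[120:280,290:440],None,fx=2.6,fy=2.6); B=cv2.resize(b[130:290,140:290],None,fx=2.6,fy=2.6)
cv2.imwrite("pics/pl.png",np.hstack([A,B]))
C=np.array([517.2,254.9,0]);th=np.radians(5.1);X=np.array([np.cos(th),np.sin(th),0]);Y=np.array([-X[1],X[0],0])
for n,o in(("scene",(290,120)),("top",(140,130))):
  for x in(-75,75):
    for y,z in((0,55),(-30,85),(30,85)): print(n,x,y,((proj(n,C+X*x+Y*y+[0,0,z])-o)*2.6).round())
  for t in(-111,129): print("pin",t,((proj(n,e+[0,0,6]+X*t)-o)*2.6).round())
E
```

```text
[511.27910446 253.65359204 116.84793921] [-1.39864794e-01  3.13679128e+00  7.52150273e-04] [ 0.13371736  0.09777554 -6.05845211]
scene -75 0 [167. 188.]
scene -75 -30 [138. 157.]
scene -75 30 [204. 166.]
scene 75 0 [151. 290.]
scene 75 -30 [118. 257.]
scene 75 30 [192. 268.]
pin -111 [178. 103.]
pin 129 [153. 263.]
top -75 0 [190. 298.]
top -75 -30 [218. 293.]
top -75 30 [151. 298.]
top 75 0 [182. 141.]
top 75 -30 [209. 131.]
top 75 30 [144. 136.]
pin -111 [181. 340.]
pin 129 [168.  71.]
```

View pics/pl.png

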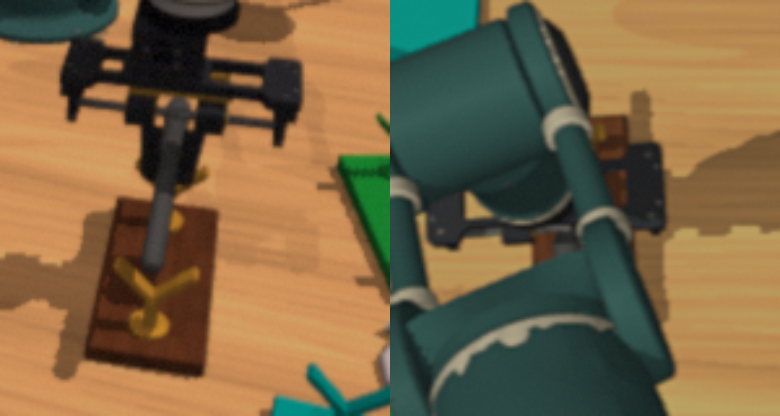

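The scene crop shows the near fork's V bottom at (151,293) with tips (118,262) and (197,270). Predictions were (151,290), (118,257) and (192,268). The pin tip at (152,266) also agrees, so alignment is good. Lowering.

>>> play_rows(
  series=[
    [[-0.002,0.0005,-0.015,0],[0,0,-0.015,0],[0,0,-0.01,0],[0,0,0,0],[0,0,0,0]],
  ],
)

```text
time: 6.55
eef_pos: [507.7, 254.4, 74.9]
tcp_rot: [0.142, -3.137, 0.001]
wrist_force: [0.1, 0.4, -5.8]
grip_width: 16.7
gripper_force: 40.0
```

>>> play_rows(
  series=[
    [[0,0,-0.002,0],[0,0,-0.002,0],[0,0,-0.002,0],[0,0,0,0],[0,0,0,0]],
  ],
)

```text
time: 7.05
eef_pos: [508.3, 254.6, 69.8]
tcp_rot: [-0.142, 3.138, -0.0]
wrist_force: [0.2, 0.8, -5.7]
grip_width: 16.7
gripper_force: 40.0
```

>>> play_rows(
  series=[
    [[0,0,-0.002,0],[0,0,-0.001,0],[0,0,0,0],[0,0,0,0]],
  ],
)

```text
time: 7.45
eef_pos: [508.2, 254.5, 66.7]
tcp_rot: [0.142, -3.138, 0.0]
wrist_force: [0.3, 0.3, -5.4]
grip_width: 17.1
gripper_force: 40.0
```

>>> play_rows(
  series=[
    [[0,0,-0.001,0],[0,0,-0.001,0],[0,0,0,0],[0,0,0,0]],
  ],
)

```text
time: 7.85
eef_pos: [508.2, 254.5, 64.7]
tcp_rot: [0.142, -3.138, 0.0]
wrist_force: [0.6, 0.8, -5.7]
grip_width: 16.9
gripper_force: 40.0
```

>>> play_rows(
  series=[
    [[0,0,-0.001,0],[0,0,0,0],[0,0,0,0]],
  ],
)

```text
time: 8.15
eef_pos: [508.4, 254.6, 63.8]
tcp_rot: [-0.142, 3.138, 0.0]
wrist_force: [0.2, 0.1, -5.2]
grip_width: 16.9
gripper_force: 40.0
```

>>> play_rows(
  series=[
    [[0,0,-0.001,0],[0,0,0,0],[0,0,0,0]],
  ],
)

```text
time: 8.45
eef_pos: [508.4, 254.6, 62.9]
tcp_rot: [-0.142, 3.138, 0.0]
wrist_force: [0.1, 0.2, -4.1]
grip_width: 16.9
gripper_force: 40.0
```

>>> play_rows(
  series=[
    [[0,0,-0.001,0],[0,0,0,0],[0,0,0,0]],
  ],
)

```text
time: 8.75
eef_pos: [508.5, 254.8, 62.2]
tcp_rot: [-0.142, 3.138, 0.001]
wrist_force: [-0.9, 1.3, -1.2]
grip_width: 16.8
gripper_force: 40.0
```

Contact is building. Next I'll go down in small steps until the weight is carried.

>>> play_rows(
  series=[
    [[0,0,-0.0005,0],[0,0,0,0],[0,0,0,0]],
  ],
)

```text
time: 9.05
eef_pos: [508.6, 254.9, 62.1]
tcp_rot: [-0.142, 3.138, 0.001]
wrist_force: [-3.9, 0.4, 6.2]
grip_width: 16.9
gripper_force: 40.0
```

>>> play_rows(
  series=[
    [[0,0,-0.0005,0],[0,0,0,0],[0,0,0,0]],
  ],
)

```text
time: 9.35
eef_pos: [508.7, 254.9, 62.1]
tcp_rot: [-0.142, 3.138, 0.001]
wrist_force: [-4.4, 0.2, 8.1]
grip_width: 16.5
gripper_force: 40.0
```

```bash
python3 - <<'E'
from h import *
a=snapshot("scene")[:,:,::-1]; s=sense(); e=np.array(s["eef_pos"]); print(s["time"],e,s["wrist_force"],s["ft_torque"])
cv2.imwrite("pics/rest.png",cv2.resize(a[140:280,290:420],None,fx=4,fy=4))
th=np.radians(5.1);X=np.array([np.cos(th),np.sin(th),0])
for t in(-111,129): print(((proj("scene",e+[0,0,6]+X*t)-(290,140))*4).round())
E
```

```text
9.4 [508.61968707 254.87646711  62.03362034] [-4.9580392  -1.02569201  8.8586181 ] [-0.01492283  0.62975772  0.14103233]
[267. 152.]
[227. 404.]
```

View pics/rest.png

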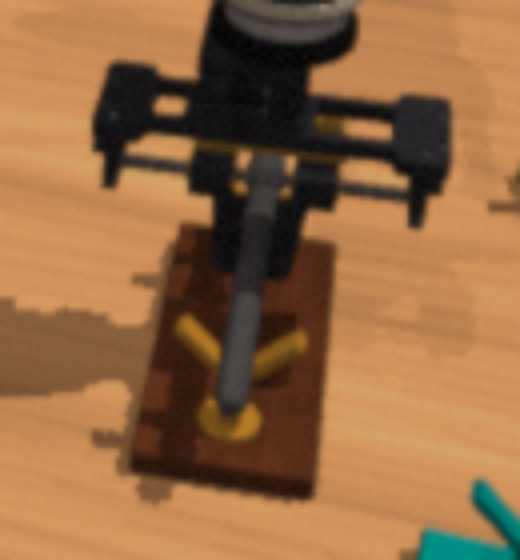

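The pin tip at (232,405) sits in the V of the near fork. The moment says the thicker handle end carries more of the load, so I'll ease the grip to let it settle in both forks before releasing.

>>> play_rows(
  series=[
    [[0,0,0,0],[0,0,0,0],[0,0,0,0]],
  ],
  newtons=12,
)

```text
time: 9.7
eef_pos: [508.8, 254.9, 61.9]
tcp_rot: [-0.141, 3.137, 0.001]
wrist_force: [-3.5, 0.1, 7.2]
grip_width: 17.8
gripper_force: 12.0
```

>>> play_rows(
  series=[
    [[0,0,0,0],[0,0,0,0],[0,0,0,0]],
  ],
  newtons=5,
)

```text
time: 10.0
eef_pos: [508.9, 254.9, 61.9]
tcp_rot: [-0.141, 3.137, 0.001]
wrist_force: [-3.3, 0.7, 6.9]
grip_width: 17.8
gripper_force: 5.0
```

>>> play_rows(
  series=[
    [[0,0,-0.0005,0],[0,0,-0.0005,0],[0,0,-0.0005,0],[0,0,0,0],[0,0,0,0]],
  ],
  newtons=3,
)

```text
time: 10.5
eef_pos: [509.4, 254.9, 59.8]
tcp_rot: [-0.141, 3.136, 0.001]
wrist_force: [1.2, 0.7, 5.9]
grip_width: 17.8
gripper_force: 3.0
```

```bash
python3 - <<'E'
from plant import *
s=sense(); print(s["time"],s["eef_pos"],s["wrist_force"],s["ft_torque"],s["grip_width"],s["gripper_force"])
E
```

```text
10.5 [509.3844706  254.91643014  59.82120581] [1.18974508 0.73142004 5.86555937] [ 0.07441385 -0.11380817 -0.04678709] 17.78749805261599 3.0000441893935204
```

The moment has balanced out, so both forks carry the pin. Opening.

>>> play_rows(
  series=[
    [[0,0,0,0],[0,0,0,0],[0,0,0,0],[0,0,0,0],[0,0,0,0]],
  ],
  fingers=-0.2,
)

```text
time: 11.0
eef_pos: [508.0, 254.4, 58.9]
tcp_rot: [0.142, -3.138, 0.0]
wrist_force: [0.1, -0.3, -0.2]
grip_width: 52.4
gripper_force: 0.0
```

>>> play_rows(
  series=[
    [[0,0,0,0],[0,0,0,0],[0,0,0.005,0],[0,0,0.01,0],[0,0,0.02,0]],
  ],
)

```text
time: 11.5
eef_pos: [507.2, 254.1, 93.8]
tcp_rot: [0.142, -3.136, 0.002]
wrist_force: [-0.8, 0.7, 0.3]
grip_width: 52.8
gripper_force: 0.0
```

>>> play_rows(
  series=[
    [[0,0,0.04,0],[0,0,0.04,0],[0,0,0.04,0],[-0.02,0.045,0,0],[-0.02,0.045,0,0]],
  ],
)

```text
time: 12.0
eef_pos: [470.0, 345.5, 218.4]
tcp_rot: [-0.136, 3.133, 0.005]
wrist_force: [0.9, -0.3, -0.7]
grip_width: 53.0
gripper_force: 0.0
```

>>> play_rows(
  series=[
    [[-0.02,0.045,0,0],[-0.02,0.045,0,0],[-0.02,0.045,0,0],[-0.02,0.045,0,0],[-0.02,0.045,0,0]],
  ],
)

```text
time: 12.5
eef_pos: [367.3, 571.4, 215.6]
tcp_rot: [-0.142, 3.137, 0.002]
wrist_force: [0.9, -0.5, 0.1]
grip_width: 53.0
gripper_force: 0.0
```

```bash
python3 - <<'E'
from h import *
a=snapshot("scene")[:,:,::-1]; b=snapshot("top")[:,:,::-1]; s=sense(); print(s["time"],s["eef_pos"],s["dq"],s["wrist_force"])
A=cv2.resize(a[120:280,290:440],None,fx=2.6,fy=2.6); B=cv2.resize(b[130:290,140:290],None,fx=2.6,fy=2.6)
cv2.imwrite("pics/end.png",np.hstack([A,B]))
C=np.array([517.2,254.9,68]);th=np.radians(5.1);X=np.array([np.cos(th),np.sin(th),0])
for n,o in(("scene",(290,120)),("top",(140,130))):
  for t in(-120,120): print(n,"pin",t,((proj(n,C+X*t)-o)*2.6).round())
E
```

```text
12.6 [365.13410388 574.76529413 215.17181503] [-0.06373718 -0.03225709  0.05122098 -0.06137636  0.02458821 -0.04835371] [-0.32977952 -0.77156322  0.86338012]
scene pin -120 [173. 151.]
scene pin 120 [147. 314.]
top pin -120 [190. 347.]
top pin 120 [178.  92.]
```

View pics/end.png

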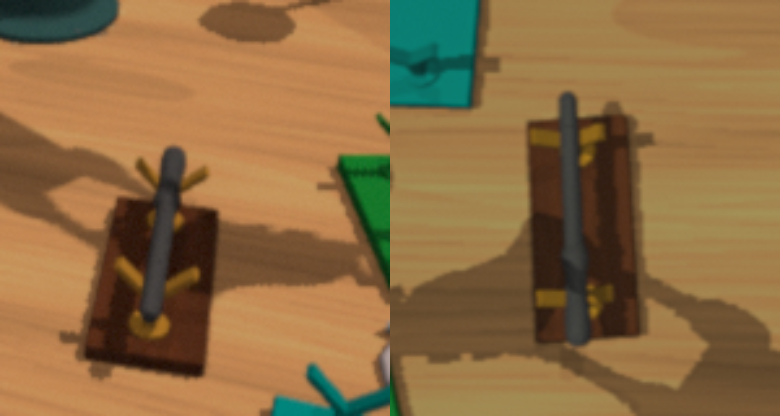

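The pin lies in both forks. In the scene crop its ends are at (173,150) and (148,317), against (173,151) and (147,314) predicted. In the top crop they are at (178,95) and (187,345), against (178,92) and (190,347). It is centred, and the arm is clear.

>>> play_rows(
  series=[
    [[0,0,0,0],[0,0,0,0],[0,0,0,0],[0,0,0,0],[0,0,0,0]],
  ],
)

```text
time: 13.1
eef_pos: [369.0, 568.7, 214.5]
tcp_rot: [-0.139, 3.138, 0.0]
wrist_force: [0.1, -0.0, -0.0]
grip_width: 52.9
gripper_force: 0.0
```

```bash
python3 -c "
from plant import *
print(close_job())"
```

```text
the job is handed in; nothing more can be done
None
```

The iron pin rests level and centred in both forks of the walnut cradle, the brass pin was not touched, and the job was handed in at about 13 s; no verdict came back.

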